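# Seat a vial rack in the autosampler tray

### The arm

A 7-joint arm with a two-finger parallel gripper is mounted at the origin on the work surface. World frame = base frame: x ahead of the robot, y to its left, z up, the work surface at z = 0. Lengths are in m, angles in rad, forces in N, time in s.
With the tool pointing down it reaches from about 0.425 to 0.925 m from the base axis. Payload 6.8 kg.
Tool frame: the origin (TCP) lies midway between the tips of the shut fingers; the grasp point (between the pads) lies 19 mm behind it (bot.pinch_z is the distance from the TCP to the grasp point, in m); z points along the fingers, y is the line along which they close (so a half turn about z gives the same grasp; the last joint's range is limited). The gripper opens to 85 mm and grips with 20 to 120 N. Pads are 22 mm wide; open, the fingers measure 114 mm over their backs; the gripper's body (76 mm by 85 mm) begins 54 mm behind the grasp point. The pads swing forward as they close: fully open they stand 13 mm farther back than shut.
Start: joints at [1.011, 0.477, 0.022, 1.555, -0.011, 1.109, -0.083], TCP at [0.295, -0.607, 0.231] pointing down, gripper open.
Joint ranges: [-2.96, 2.96], [-0.34, 2.1], [-1.41, 1.46], [0.24, 2.44], [-1.37, 4.51], [0.17, 1.92], [-2.96, 2.96]. Speed limits (rad/s): [2.39, 2.39, 3.14, 3.14, 3.14, 3.14, 3.14].

### API

Orientations are given as a unit quaternion [w, x, y, z].
In Python, from station import bot, imaging gives the robot as it stands. The module is installed in compiled form; this text tells all that it offers.
- The arm moves only by the tool carry_out, never from a script. Its argument "targets" is a list of rows, each a list of 5 numbers: the shift along the tool's x, y, z in cm, then the turn about the tool's z in degrees, then the opening, from -1 (shut) to 1 (fully open). In form: [[x, y, z, yaw, gripper], ...]. A call has 1 to 12 rows; each row shifts and turns the commanded pose from where the row before left it, along the tool's axes as they then stand; what a row does not reach is not made up. A row lasts 1/10 s, in which the tool goes at most 50 mm and 8.59 degrees, less where a joint would pass 70% of its speed; a pose out of reach is approached as far as the arm can. A call is refused whole if a number of a shift passes 5 or a number of a turn 8.59, either way. A call with a gripper value outside its range is refused whole. The fingers move at their own pace and stop on an object; "force" is the grip in N (left out, the last holds). Time passes only in rows, so rows that do not move let the fingers close. It gives the time, the measured TCP pose, the force, the opening and the grip force at its end, in the units of the state.
- bot.get_obs(): the state, without advancing time (a new reading comes with each control period).
- imaging.read_camera(name): name is "side" or "top" or "wrist"; returns the picture (384x512x3 uint8, red, green, blue); there is no depth.
- imaging.calibration(name): a dict with "fx", "fy", "cx", "cy" (pixels), "extrinsics" (4x4, takes a point from world to camera coordinates). Camera axes: x right, y up, looking along -z (the intrinsics and any distortion apply to the point x, -y, -z); pixel columns grow to the right and rows downward; lengths in m; the calibration is good to about 2 mm. A picture is of the moment at which its call begins: read the wrist's pose just before it. calibration takes no time and is no camera call; for the wrist camera it gives the pose at the moment of the call.
- bot.hand_in(): hands the job in; it is judged then, once.
The state is a dict: "t": time; "q": joint angles; "joint_vel": joint speeds; "joint_torque": joint torques, N m; "eef_pos": TCP position; "tool_rot": TCP orientation; "contact_force": force on the tool from outside, world axes, zero at the start; "torque": the same for the moment, N m; "gripper_width": opening from 0.0 (shut) to 1.0 (fully open); "grasp_force": force on a finger pad.
Only numpy, scipy, OpenCV 4.12 (cv2) and the standard library are available. Lean on these libraries where they do the work, as an engineer would, in place of code of your own. Each camera call takes 0.05 s, during which the arm holds its last target. There are 200 camera calls.

### The job

The full vial rack stands crooked on the drawn-out tray of the autosampler, so the needle would miss the vials. Slide it into the corner of the two low fences until it sits square and fully flush against both of them, without lifting or tipping it, and leave the other things on the bench and tray where they are.

Things in the scene. Friction and masses are not known exactly. Their poses are not given: they have to be found in the camera images.
- rack: Full vial rack: grey block 127 (x) x 85 (y) x 33 mm high, with blue vial caps 8 mm above it (41 mm in all); 0.25 to 0.5 kg, too wide to grasp. Loose on the tray, up to 0.3 rad askew, clear of both fences; friction about 0.3, so it slides with 1 to 2 N. Sides upright to 33 mm. Origin: centre of its underside; x along its long side, towards the side fence; y towards the back fence; z up.
- rack_corner (a point): The rack's lower corner that belongs in the fence corner: at x +63.5, y +42.5, z 0 mm of the rack. Axes as the rack's.
- sampler: Fixed autosampler at the left: white module 345 (x) x 435 (y) x 200 mm high, its smoked front 55 mm behind the back fence's inner face and facing right (-y); an aluminium tray is drawn out of it. It does not move when pushed. Origin: on the bench straight below point tray_corner; x along its front, towards the side fence; y into the module; z up.
- tray_corner (a point): Point of the tray floor, 50 mm above the bench, where the inner faces of two grey fences (12 mm high, 8 mm thick) meet. Axes as the sampler's: back fence's inner face is y = 0 (runs 250 mm to -x), side fence's is x = 0 (185 mm to -y). Floor flat, x -250 to +55, y -191 mm to the module, no lip on the two open sides. The rack belongs at x < 0, y < 0.
- wash_bottle: Small capped glass jar, 32 mm across and 55 mm high, loose on the tray beyond the side fence; leave it. Origin: centre of its underside.
- spare_rack: Empty vial rack, 127 x 85 x 33 mm, grey, with open holes and no caps, on the bench to the right; leave it. Origin: centre of its underside.
- amber_bottle: Amber glass solvent bottle, 96 mm across and 220 mm high, on the bench; leave it. Origin: centre of its underside.
- column: Steel chromatography column, 284 mm long and 19 mm high, lying on the bench; leave it. Origin: below its middle.
- wrench: Steel spanner, 150 mm long, lying on the bench; leave it. Origin: below its middle.
There are look-alikes about, which are no part of the job. What is shaped like the rack but orange is not meant.

How it is judged:
By the outcome, as a careful person would: the job done as asked, in the order asked, and still so for the second after the job is handed in, with the robot touching nothing.
It also fails if it takes over 64 s, if anything falls off the work surface, if the arm or the gripper's body presses on something with over 40 N, if the wrist force passes 120 N, or if a joint passes its speed limit or range.

## Working session

There is one attempt and no reset: what is moved stays moved. The work goes in short steps, Python scripts to look and compute and a tool call to move; the robot and the scene stay as the last step left them, time stands still between calls to the robot, and variables do not carry over. Pictures are saved under pics/ and viewed, at most 10 in all, crops included, and the job is handed in when it is done.

Besides the shell and the picture viewer there is one more tool, called after "Request:" in YAML: its name, and indented under it one key for each argument. carry_out: Moves the arm, as the interface text tells. Its arguments: {"type":"object","properties":{"targets":{"type":"array"},"force":{"type":"number"}},"required":["targets"]}

```bash
mkdir -p pics
python3 - <<'E'
from station import bot, imaging
import cv2, numpy as np
o=bot.get_obs(); print(o)
for n in ("top","side"):
    im=imaging.read_camera(n); cv2.imwrite(f"pics/{n}0.png",im[...,::-1]); c=imaging.calibration(n); print(n,c["fx"],c["fy"],c["cx"],c["cy"],[k for k in c]); print(np.round(c["extrinsics"],3))
E
```

```text
{'t': 0.0, 'q': array([ 1.01090402,  0.47779783,  0.02236855,  1.55646638, -0.0114861 ,
        1.10926353, -0.08309665]), 'joint_vel': array([-9.75372930e-05, -1.30427476e-03, -8.25168338e-04, -1.95008150e-04,
       -8.94423130e-06,  2.32447018e-03, -1.55152127e-03]), 'joint_torque': array([ 1.11171266e-03, -5.96448255e+01,  1.60849527e+00, -2.81197035e+01,
        1.24514621e-02,  9.42467042e-03, -1.96155275e-05]), 'eef_pos': array([ 0.29440097, -0.60676188,  0.23032149]), 'tool_rot': array([-8.58963733e-04,  9.74592776e-01,  2.23982379e-01, -2.79403130e-04]), 'contact_force': array([-0.05376649, -0.24953146,  0.55352712]), 'torque': array([-0.00551888,  0.02860148,  0.01198153]), 'grasp_force': 0.0, 'gripper_width': 1.00003684122052}
top 447.51180431731564 447.51180431731564 253.68086308240007 192.09660484602423 ['fx', 'fy', 'cx', 'cy', 'extrinsics']
[[ 0.015 -1.     0.013 -0.18 ]
 [ 0.996  0.016  0.09  -0.453]
 [-0.09   0.012  0.996 -1.167]
 [ 0.     0.     0.     1.   ]]
side 490.148260507375 490.148260507375 256.9922713256778 195.10745030876953 ['fx', 'fy', 'cx', 'cy', 'extrinsics']
[[-0.946 -0.323  0.01   0.378]
 [ 0.242 -0.686  0.686 -0.292]
 [-0.215  0.651  0.728 -0.89 ]
 [ 0.     0.     0.     1.   ]]
```

View pics/top0.png

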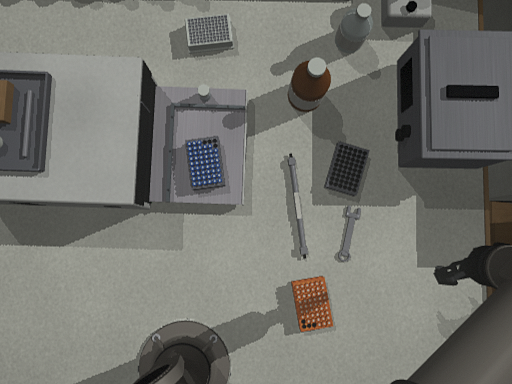

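View pics/side0.png

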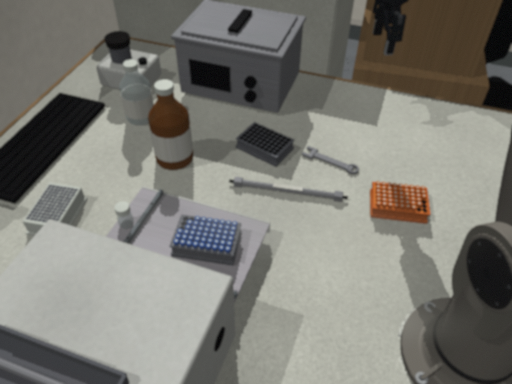

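The rack is the blue-capped block on the tray, at top (205,163) and side (207,240). The look-alikes are the orange rack (312,304), the spare rack (347,168) and the white rack (208,32). Next, one close crop plus rough coordinates.

```bash
cat > h.py <<'E'
from station import bot, imaging
import cv2, numpy as np
def ray(c,uv):
    E=np.array(c["extrinsics"]);R,t=E[:3,:3],E[:3,3]
    d=np.array([(uv[0]-c["cx"])/c["fx"],-(uv[1]-c["cy"])/c["fy"],-1.])
    return -R.T@t,R.T@d
def onz(c,uv,z):
    p,d=ray(c,uv); return p+d*(z-p[2])/d[2]
def proj(c,P):
    E=np.array(c["extrinsics"]);q=E[:3,:3]@np.array(P)+E[:3,3]
    return np.array([c["cx"]+c["fx"]*q[0]/-q[2],c["cy"]-c["fy"]*q[1]/-q[2]])
def tri(a,b):
    (p,d),(q,e)=a,b; s=np.linalg.lstsq(np.c_[d,-e],q-p,rcond=None)[0]
    x,y=p+s[0]*d,q+s[1]*e; return (x+y)/2,np.linalg.norm(x-y)
def blue(im):
    h=cv2.cvtColor(im,cv2.COLOR_RGB2HSV); return cv2.inRange(h,(100,90,50),(130,255,255))
E
python3 - <<'E'
from h import *
c=imaging.calibration("top"); s=imaging.calibration("side")
im=cv2.imread("pics/top0.png")
cv2.imwrite("pics/crop0.png",cv2.resize(im[78:218,138:258],None,fx=4.2,fy=4.2,interpolation=cv2.INTER_CUBIC))
r=[]
for n,cc in(("top",c),("side",s)):
    m=blue(cv2.imread(f"pics/{n}0.png")[...,::-1]); m=cv2.morphologyEx(m,cv2.MORPH_CLOSE,np.ones((7,7)))
    k=max(cv2.findContours(m,0,2)[0],key=cv2.contourArea); b=cv2.minAreaRect(k); print(n,b); r.append(ray(cc,b[0]))
    if n=="top": print([onz(c,p,.091).round(3) for p in cv2.boxPoints(b)])
print("caps centre",tri(*r))
for nm,uv in(("corner in",(173,108)),("tray right low",(243,204)),("tray right up",(246,90)),("back fence low",(167,203))): print(nm,onz(c,uv,.05).round(3))
E
```

```text
top ((204.12010192871094, 161.65065002441406), (45.199989318847656, 29.93507957458496), 82.40535736083984)
[array([ 0.575, -0.   ,  0.091]), array([ 0.587, -0.075,  0.091]), array([ 0.473, -0.092,  0.091]), array([ 0.462, -0.019,  0.091])]
side ((203.98513793945312, 234.76083374023438), (56.97833251953125, 27.2934513092041), 8.972626686096191)
caps centre (array([ 0.52655661, -0.04533501,  0.07962661]), np.float64(0.0010455985074775105))
corner in [0.672 0.043 0.05 ]
tray right low [ 0.422 -0.146  0.05 ]
tray right up [ 0.724 -0.148  0.05 ]
back fence low [0.421 0.05  0.05 ]
```

View pics/crop0.png

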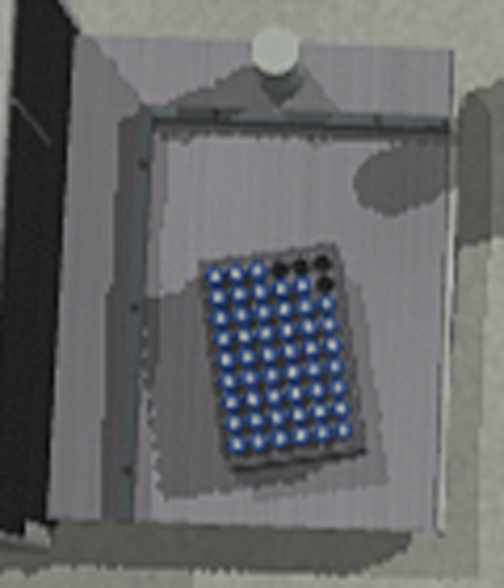

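Request:
carry_out:
  targets:
    - [0,0,-4,-7.8,1]
    - [0,0,-4,-7.8,1]
    - [0,0,-4,-7.8,1]
    - [0,0,-3,-7.8,1]
    - [0,0,0,-7.8,1]
    - [0,0,0,-7.8,1]
    - [0,0,0,-7.8,1]
    - [0,0,0,-7.8,1]
    - [4,2,0,0,1]
    - [4,2,0,0,1]
    - [4,2,0,0,1]
    - [4,2,0,0,1]

```text
t: 1.3
eef_pos: [0.3798, -0.448, 0.3808]
tool_rot: [-0.0, 0.718, 0.696, 0.0]
contact_force: [0.9, -0.3, 0.3]
gripper_width: 0.997
grasp_force: 0.0
```

Request:
carry_out:
  targets:
    - [4,2,0,0,1]
    - [4,2,0,0,1]
    - [4,2,0,0,1]
    - [4,2,0,0,1]
    - [4,2,0,0,1]
    - [4,2,0,0,1]
    - [4,2,0,0,1]
    - [0,0,0,0,1]
    - [0,0,0,0,1]
    - [0,0,0,0,1]

```text
t: 2.3
eef_pos: [0.5271, -0.1755, 0.3809]
tool_rot: [-0.0, 0.718, 0.696, -0.001]
contact_force: [0.2, -0.4, 0.3]
gripper_width: 0.999
grasp_force: 0.0
```

Run:
```python
from h import *
o=bot.get_obs(); print(o["t"],o["eef_pos"],o["tool_rot"],o["joint_vel"].round(3),o["contact_force"])
c=imaging.calibration("wrist"); im=imaging.read_camera("wrist"); cv2.imwrite("pics/w1.png",im[...,::-1])
np.save("w1.npy",c,allow_pickle=True); print(c["fx"],np.round(c["extrinsics"],3), (-np.array(c["extrinsics"])[:3,:3].T@np.array(c["extrinsics"])[:3,3]).round(3))
```

```text
2.3 [ 0.52714161 -0.17548452  0.38091753] [-1.55605881e-04  7.18270149e-01  6.95764110e-01 -5.21838079e-04] [ 0.013 -0.004  0.007 -0.001 -0.002 -0.001 -0.002] [ 0.23913707 -0.41319284  0.33623057]
279.24263841765173 [[ 0.999 -0.032 -0.003 -0.531]
 [ 0.03   0.95  -0.312  0.239]
 [ 0.013  0.312  0.95  -0.475]
 [ 0.     0.     0.     1.   ]] [ 0.529 -0.096  0.524]
```

View pics/w1.png

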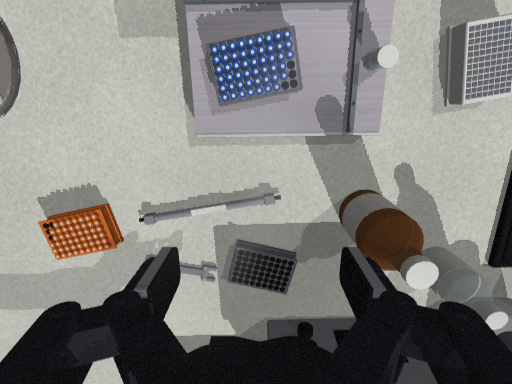

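The wrist view shows the blue rack at (255,65), the side fence at column 355 and the back fence just out of view. I'll move on in +y so the whole tray is visible.

Request:
carry_out:
  targets:
    - [4,1,0,0,1]
    - [4,1,0,0,1]
    - [4,1,0,0,1]
    - [0,0,0,0,1]
    - [0,0,0,0,1]
    - [0,0,0,0,1]

```text
t: 2.95
eef_pos: [0.561, -0.0574, 0.3811]
tool_rot: [0.0, 0.719, 0.695, -0.001]
contact_force: [-0.5, -0.1, -0.6]
gripper_width: 1.001
grasp_force: 0.0
```

Run:
```python
from h import *
o=bot.get_obs(); print(o["t"],o["eef_pos"],o["joint_vel"].round(3))
c=imaging.calibration("wrist"); im=imaging.read_camera("wrist"); cv2.imwrite("pics/w2raw.png",im[...,::-1])
np.save("w2.npy",c,allow_pickle=True)
a=im[...,::-1][0:250,100:450]; cv2.imwrite("pics/w2.png",cv2.resize(a,None,fx=2.2,fy=2.2,interpolation=cv2.INTER_CUBIC))
```

```text
2.95 [ 0.56104168 -0.05741792  0.38110314] [ 0.009 -0.     0.002 -0.    -0.003  0.    -0.001]
```

View pics/w2.png

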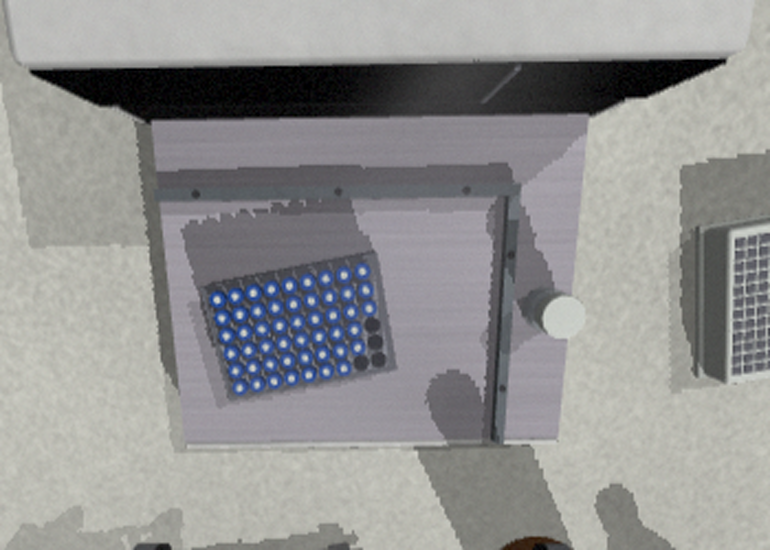

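The crop shows the rack at (300,325), the back fence's top inner edge along rows about 200→194, and the side fence's inner edge along columns about 506→495. The jar is at (560,315). Now I'll turn these into world coordinates and check them.

```bash
cat > m.py <<'E'
from h import *
def caps(im):
    m=cv2.morphologyEx(blue(im),cv2.MORPH_CLOSE,np.ones((9,9)))
    return cv2.minAreaRect(max(cv2.findContours(m,0,2)[0],key=cv2.contourArea))
E
python3 - <<'E'
from m import *
c1=np.load("w1.npy",allow_pickle=True).item();c2=np.load("w2.npy",allow_pickle=True).item();ct=imaging.calibration("top")
b1=caps(cv2.imread("pics/w1.png")[...,::-1]);b2=caps(cv2.imread("pics/w2raw.png")[...,::-1]);bt=caps(cv2.imread("pics/top0.png")[...,::-1])
print("tri w1w2",tri(ray(c1,b1[0]),ray(c2,b2[0])),"tri top/w2",tri(ray(ct,bt[0]),ray(c2,b2[0])))
P=np.array([onz(c2,p,.091) for p in cv2.boxPoints(b2)]);print(P.round(4));print("c",P.mean(0).round(4))
f=lambda u,v,z:onz(c2,(100+(u+.5)/2.2-.5,(v+.5)/2.2-.5),z).round(4)
C=[f(*p,.083) for p in((203,287),(375,252),(397,368),(228,402))];print("rack top",C,"centre",np.mean(C,0).round(4))
for i in range(4): d=C[(i+1)%4]-C[i];print(np.hypot(*d[:2]).round(4),np.degrees(np.arctan2(d[1],d[0])).round(1))
B=[f(163,203,.062),f(490,197,.062)];S=[f(507,200,.062),f(495,438,.062)]
print("back",B,np.degrees(np.arctan2(*(B[1]-B[0])[[1,0]])),"side",S,np.degrees(np.arctan2(*(S[0]-S[1])[[1,0]])))
print("tray front edge",f(185,442,.05),f(558,439,.05),"left",f(152,125,.05))
# fence stripe profile in wrist image: column/row intensity
g=cv2.cvtColor(cv2.imread("pics/w2raw.png"),cv2.COLOR_BGR2GRAY)
print("col 290 rows 70-100",g[72:100,290]); print("row 190 cols 315-340",g[190,312:342])
print("row 170 ",g[170,312:342])
E
```

```text
tri w1w2 (array([ 0.52349751, -0.04540567,  0.09512736]), np.float64(0.0013645884863995592)) tri top/w2 (array([ 0.52328446, -0.04619531,  0.09296452]), np.float64(0.0018163129368075515))
[[ 0.4613 -0.0178  0.091 ]
 [ 0.573  -0.0007  0.091 ]
 [ 0.5859 -0.075   0.091 ]
 [ 0.4683 -0.0943  0.091 ]]
c [ 0.5221 -0.047   0.091 ]
rack top [array([ 0.4565, -0.0149,  0.083 ]), array([0.578 , 0.0048, 0.083 ]), array([ 0.5923, -0.0775,  0.083 ]), array([ 0.466 , -0.0992,  0.083 ])] centre [ 0.5232 -0.0467  0.083 ]
0.1231 9.2
0.0835 -80.1
0.1282 -170.3
0.0848 96.4
back [array([0.4295, 0.0423, 0.062 ]), array([0.6605, 0.0385, 0.062 ])] -0.9424429694295123 side [array([0.6725, 0.0361, 0.062 ]), array([ 0.6711, -0.1417,  0.062 ])] 89.54886145321274
tray front edge [ 0.4202 -0.1411  0.05  ] [ 0.7253 -0.1486  0.05  ] left [0.425  0.0942 0.05  ]
col 290 rows 70-100 [135 138 132 125  96  98  96 100  97  97  98  99 103 102 106 102 102 112
 131 134 140 138 137 139 160 159 153 155]
row 190 cols 315-340 [103 100 104  98 103 102 102  83  84  84  82  60  45  92 104 106 106 114
 154 153 156 155 152 154 152 155 154 155 157 158]
row 170  [107 145 153 153 154 153 153 156 142  84  83  83  71  46  80 107 107 105
 105 146 155 153 153 153 155 152 156 156 154 153]
```

Everything agrees with the given sizes: cap height about 0.093, rack 127x85, rack yaw about +9.3°, sampler yaw about -1°, corner near (0.672, 0.04). I'll lower the open fingers on the rack's -y side, then push both of them in +y.

Request:
carry_out:
  targets:
    - [-3.7,-1.5,0,-0.5,1]
    - [-3.7,-1.5,0,-0.5,1]
    - [0,0,4.7,0,1]
    - [0,0,4.7,0,1]
    - [0,0,4.7,0,1]
    - [0,0,4.7,0,1]
    - [0,0,4.7,0,1]
    - [0,0,4.7,0,1]
    - [0,0,2.7,0,1]
    - [0,0,2,0,1]
    - [0,0,0,0,1]
    - [0,0,0,0,1]

```text
t: 4.2
eef_pos: [0.5295, -0.1294, 0.0527]
tool_rot: [0.0, 0.712, 0.702, -0.0]
contact_force: [-0.1, -0.5, 0.3]
gripper_width: 1.001
grasp_force: 0.0
```

Request:
carry_out:
  targets:
    - [0.5,0,0,0,1]
    - [0.5,0,0,0,1]
    - [0.5,0,0,0,1]
    - [0.5,0,0,0,1]
    - [0.5,0,0,0,1]
    - [0.5,0,0,0,1]
    - [0,0,0,0,1]

```text
t: 4.9
eef_pos: [0.5299, -0.0971, 0.0523]
tool_rot: [-0.0, 0.711, 0.703, 0.0]
contact_force: [-0.5, -0.1, 0.0]
gripper_width: 1.0
grasp_force: 0.0
```

```bash
cat >> m.py <<'E'
def show(n):
    o=bot.get_obs(); q=o["tool_rot"]; print(round(o["t"],2),o["eef_pos"].round(4),"toolx deg",np.degrees(2*np.arctan2(q[2],q[1])).round(2),"F",o["contact_force"].round(2))
    for k in("top","side"):
        im=imaging.read_camera(k); cv2.imwrite(f"pics/{n}_{k}.png",im[...,::-1])
        if k=="top":
            b=caps(im); P=np.array([onz(imaging.calibration(k),p,.091) for p in cv2.boxPoints(b)])
            e=max((P[1]-P[0],P[2]-P[1]),key=np.linalg.norm); e*=np.sign(e[0]); print("caps c",P.mean(0).round(4),"yaw",np.degrees(np.arctan2(e[1],e[0])).round(2),"ext",P.min(0)[:2].round(4),P.max(0)[:2].round(4))
E
python3 -c "
from m import *
show('a')"
```

```text
4.9 [ 0.5299 -0.0971  0.0523] toolx deg 89.36 F [-0.52 -0.1   0.03]
caps c [ 0.5244 -0.0122  0.091 ] yaw 3.73 ext [ 0.4668 -0.0263] [0.5821 0.0021]
```

Request:
carry_out:
  targets:
    - [0.4,0,0,0,1]
    - [0.4,0,0,0,1]
    - [0.4,0,0,0,1]
    - [0.4,0,0,0,1]
    - [0.4,0,0,0,1]
    - [0.4,0,0,0,1]
    - [0.3,0,0,0,1]
    - [0.3,0,0,0,1]
    - [0,0,0,0,1]

```text
t: 5.9
eef_pos: [0.5303, -0.0676, 0.0524]
tool_rot: [-0.0, 0.711, 0.703, 0.0]
contact_force: [-0.6, 0.9, 0.3]
gripper_width: 1.005
grasp_force: 0.0
```

Request:
carry_out:
  targets:
    - [0.2,0,0,0,1]
    - [0.2,0,0,0,1]
    - [0,0,0,0,1]

```text
t: 6.2
eef_pos: [0.5303, -0.0639, 0.0523]
tool_rot: [-0.0, 0.711, 0.703, 0.0]
contact_force: [0.2, 0.2, -0.3]
gripper_width: 1.0
grasp_force: 0.0
```

```bash
python3 -c "
from m import *
show('b')
im=cv2.imread('pics/b_top.png');im2=cv2.imread('pics/b_side.png')
a=cv2.resize(im[78:218,128:258],(557,600),interpolation=2); cv2.imwrite('pics/b_crop.png',a)"
```

```text
6.2 [ 0.5303 -0.0639  0.0523] toolx deg 89.3 F [ 0.18  0.17 -0.29]
caps c [0.5032 0.0232 0.091 ] yaw 1.79 ext [0.4741 0.0173] [0.5324 0.0291]
```

View pics/b_side.png

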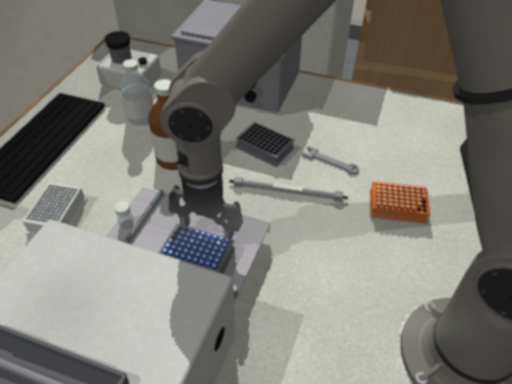

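The side view shows the fingers just behind the rack's -y face, with the rack (197,248) moved towards the back fence and upright. I'll creep on until the force rises.

Request:
carry_out:
  targets:
    - [0.15,0,0,0,1]
    - [0.15,0,0,0,1]
    - [0,0,0,0,1]

```text
t: 6.6
eef_pos: [0.5303, -0.0609, 0.0523]
tool_rot: [-0.0, 0.711, 0.703, 0.0]
contact_force: [0.6, -0.1, 0.6]
gripper_width: 0.999
grasp_force: 0.0
```

Request:
carry_out:
  targets:
    - [0.15,0,0,0,1]
    - [0.15,0,0,0,1]
    - [0,0,0,0,1]

```text
t: 6.9
eef_pos: [0.5304, -0.0579, 0.0523]
tool_rot: [-0.0, 0.711, 0.703, 0.0]
contact_force: [0.4, 0.5, 0.1]
gripper_width: 0.998
grasp_force: 0.0
```

Request:
carry_out:
  targets:
    - [0.15,0,0,0,1]
    - [0.15,0,0,0,1]
    - [0,0,0,0,1]

```text
t: 7.2
eef_pos: [0.5304, -0.0548, 0.0523]
tool_rot: [-0.0, 0.711, 0.703, 0.0]
contact_force: [0.2, -0.7, 0.4]
gripper_width: 1.001
grasp_force: 0.0
```

Request:
carry_out:
  targets:
    - [0.1,0,0,0,1]
    - [0.1,0,0,0,1]

```text
t: 7.4
eef_pos: [0.5303, -0.054, 0.0523]
tool_rot: [0.0, 0.712, 0.702, -0.0]
contact_force: [-0.3, -4.3, 1.5]
gripper_width: 0.998
grasp_force: 2.3
```

Request:
carry_out:
  targets:
    - [0.1,0,0,0,1]
    - [0.1,0,0,0,1]

```text
t: 7.6
eef_pos: [0.53, -0.0539, 0.0523]
tool_rot: [0.001, 0.712, 0.702, -0.001]
contact_force: [-0.9, -9.8, 2.6]
gripper_width: 1.003
grasp_force: 4.7
```

```bash
python3 -c "
from m import *
show('c')
o=bot.get_obs();print(o['torque'])
im=cv2.imread('pics/c_side.png')
cv2.imwrite('pics/c_crop.png',cv2.resize(im[180:300,100:280],(800,533),interpolation=2))"
```

```text
7.6 [ 0.53   -0.0539  0.0523] toolx deg 89.12 F [-0.9  -9.79  2.57]
caps c [0.4954 0.0355 0.091 ] yaw 1.83 ext [0.4739 0.0323] [0.5169 0.0387]
[-1.4371887   0.15051816 -0.31409367]
```

View pics/c_crop.png

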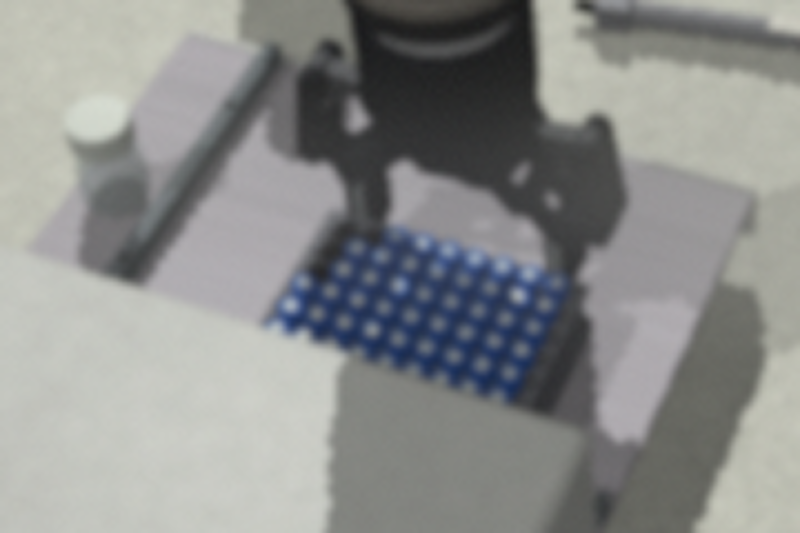

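The fingers reach firm contact with the rack against the back fence: about 10 N, and the face positions agree with the fence. Next I'll back off, lift, turn 90° and shut the fingers for the +x push.

Request:
carry_out:
  targets:
    - [-2,0,0,0,1]
    - [-2,0,0,0,1]
    - [0,0,-5,0,0]
    - [0,0,-5,0,-1]
    - [0,0,0,8,-1]
    - [0,0,0,8,-1]
    - [0,0,0,8,-1]
    - [0,0,0,8,-1]
    - [0,0,0,8,-1]
    - [0,0,0,8,-1]
    - [0,0,0,8,-1]
    - [0,0,0,8,-1]

```text
t: 8.9
eef_pos: [0.53, -0.0906, 0.1523]
tool_rot: [-0.0, 0.976, 0.216, 0.0]
contact_force: [-1.0, 0.5, -0.2]
gripper_width: 0.002
grasp_force: 0.0
```

Request:
carry_out:
  targets:
    - [0,0,0,8,-1]
    - [0,0,0,8,-1]
    - [0,0,0,8,-1]
    - [0,0,0,2.4,-1]
    - [-3.3,-3.1,0,0,-1]
    - [-3.3,-3.1,0,0,-1]
    - [-3.3,-3.1,0,0,-1]
    - [0,0,0,0,-1]
    - [0,0,0,0,-1]

```text
t: 9.8
eef_pos: [0.4325, 0.0047, 0.1526]
tool_rot: [-0.0, 1.0, -0.008, 0.0]
contact_force: [1.0, -0.3, 0.3]
gripper_width: 0.003
grasp_force: 0.0
```

```bash
python3 -c "
from m import *
show('d')
o=bot.get_obs();print(o['gripper_width'],o['q'].round(2))"
```

```text
9.8 [0.4325 0.0047 0.1526] toolx deg -0.96 F [ 1.02 -0.27  0.3 ]
caps c [ 0.5292 -0.0023  0.091 ] yaw 1.48 ext [ 0.4715 -0.0401] [0.587  0.0358]
0.0015193309003206784 [ 0.03  0.2  -0.21  2.18  0.06  0.77 -1.8 ]
```

Request:
carry_out:
  targets:
    - [0,0.3,4,0,-1]
    - [0,0.3,4,0,-1]
    - [0,0,1,0,-1]
    - [0,0,0,0,-1]
    - [0.6,0,0,0,-1]
    - [0.6,0,0,0,-1]
    - [0.5,0,0,0,-1]
    - [0.5,0,0,0,-1]
    - [0.5,0,0,0,-1]
    - [0.5,0,0,0,-1]
    - [0.5,0,0,0,-1]
    - [0,0,0,0,-1]

```text
t: 11.1
eef_pos: [0.4706, -0.003, 0.0624]
tool_rot: [-0.0, 1.0, -0.01, 0.001]
contact_force: [0.6, 0.6, 0.5]
gripper_width: -0.002
grasp_force: 0.0
```

Request:
carry_out:
  targets:
    - [0.5,0,0,0,-1]
    - [0.5,0,0,0,-1]
    - [0.5,0,0,0,-1]
    - [0.5,0,0,0,-1]
    - [0.5,0,0,0,-1]
    - [0.5,0,0,0,-1]
    - [0.5,0,0,0,-1]
    - [0.5,0,0,0,-1]
    - [0.5,0,0,0,-1]
    - [0.5,0,0,0,-1]
    - [0.5,0,0,0,-1]
    - [0,0,0,0,-1]

```text
t: 12.3
eef_pos: [0.5257, -0.0041, 0.0625]
tool_rot: [-0.0, 1.0, -0.01, 0.001]
contact_force: [-0.2, 0.2, 0.7]
gripper_width: -0.001
grasp_force: 0.0
```

```bash
python3 -c "
from m import *
show('e')"
```

```text
12.3 [ 0.5257 -0.0041  0.0625] toolx deg -1.12 F [-0.24  0.16  0.74]
caps c [ 0.5982 -0.0309  0.091 ] yaw 14.19 ext [ 0.5437 -0.0587] [ 0.6527 -0.0031]
```

Request:
carry_out:
  targets:
    - [0.15,0,0,0,-1]
    - [0.15,0,0,0,-1]
    - [0.15,0,0,0,-1]

```text
t: 12.7
eef_pos: [0.5289, -0.0043, 0.0623]
tool_rot: [0.0, 1.0, -0.01, -0.0]
contact_force: [-0.9, -0.9, 0.5]
gripper_width: -0.003
grasp_force: 0.4
```

Request:
carry_out:
  targets:
    - [0.1,0,0,0,-1]
    - [0.1,0,0,0,-1]

```text
t: 12.9
eef_pos: [0.5311, -0.0042, 0.0623]
tool_rot: [0.0, 1.0, -0.01, -0.0]
contact_force: [-1.1, -1.4, -0.4]
gripper_width: 0.002
grasp_force: 0.4
```

Request:
carry_out:
  targets:
    - [0.1,0,0,0,-1]
    - [0.1,0,0,0,-1]

```text
t: 13.1
eef_pos: [0.5332, -0.0043, 0.0623]
tool_rot: [0.0, 1.0, -0.01, 0.0]
contact_force: [-1.4, -0.3, 0.4]
gripper_width: 0.001
grasp_force: 0.4
```

Request:
carry_out:
  targets:
    - [0.1,0,0,0,-1]
    - [0.1,0,0,0,-1]

```text
t: 13.3
eef_pos: [0.5352, -0.0043, 0.0623]
tool_rot: [0.0, 1.0, -0.01, -0.0]
contact_force: [-0.6, 0.8, 0.2]
gripper_width: -0.002
grasp_force: 0.4
```

Request:
carry_out:
  targets:
    - [0.1,0,0,0,-1]
    - [0.1,0,0,0,-1]

```text
t: 13.5
eef_pos: [0.5359, -0.0043, 0.062]
tool_rot: [0.0, 1.0, -0.01, -0.001]
contact_force: [-5.6, 0.6, 2.7]
gripper_width: 0.0
grasp_force: 3.0
```

Request:
carry_out:
  targets:
    - [0.1,0,0,0,-1]
    - [0.1,0,0,0,-1]
    - [0,0,0,0,-1]

```text
t: 13.8
eef_pos: [0.5359, -0.0044, 0.0615]
tool_rot: [0.0, 1.0, -0.01, -0.003]
contact_force: [-8.4, 0.7, 4.0]
gripper_width: -0.003
grasp_force: 4.4
```

Request:
carry_out:
  targets:
    - [-1,0,0,0,-1]
    - [-2,0,0,0,-1]
    - [0,0,-5,0,-1]
    - [0,0,-5,0,-1]
    - [0,0,-5,0,-1]
    - [0,0,-5,0,-1]
    - [0,0,-5,0,-1]
    - [0,0,-5,0,-1]
    - [0,0,-2,0,-1]
    - [0,0,0,0,-1]
    - [0,0,0,0,-1]

```text
t: 14.9
eef_pos: [0.5091, -0.0039, 0.3821]
tool_rot: [0.0, 1.0, -0.01, 0.001]
contact_force: [-0.2, -0.5, -0.2]
gripper_width: -0.001
grasp_force: 0.0
```

```bash
python3 -c "
from m import *
show('f')
np.save('wf.npy',imaging.calibration('wrist'),allow_pickle=True)
im=imaging.read_camera('wrist')[...,::-1];cv2.imwrite('pics/f_w.png',im)
t=cv2.imread('pics/f_top.png')[78:218,138:258]
cv2.imwrite('pics/f_two.png',np.hstack([cv2.resize(t,(380,443),interpolation=2),cv2.resize(im,(420,443*420//420))]))"
```

```text
14.9 [ 0.5091 -0.0039  0.3821] toolx deg -1.12 F [-0.2  -0.5  -0.22]
caps c [ 0.6106 -0.0023  0.091 ] yaw -0.07 ext [ 0.5523 -0.04  ] [0.6688 0.0351]
```

View pics/f_two.png

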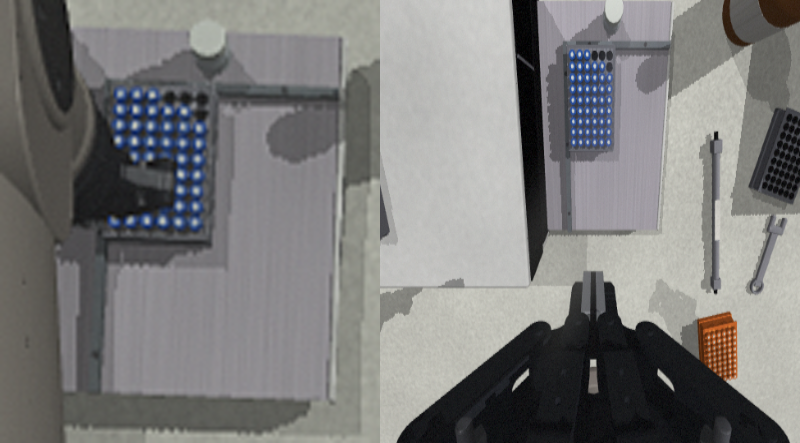

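The rack sits in the corner, and the two crops show no visible gap at the side fence. I'll press once more in +y at the middle of its long side to make sure it is flush there too.

Request:
carry_out:
  targets:
    - [3.4,3.2,0,0,-1]
    - [3.4,3.2,0,0,-1]
    - [3.4,3.2,0,0,-1]
    - [0,0,0,-8.2,-1]
    - [0,0,0,-8.2,-1]
    - [0,0,0,-8.2,-1]
    - [0,0,0,-8.2,-1]
    - [0,0,0,-8.2,-1]
    - [0,0,0,-8.2,-1]
    - [0,0,0,-8.2,-1]
    - [0,0,0,-8.2,-1]
    - [0,0,0,-8.2,-1]

```text
t: 16.25
eef_pos: [0.6088, -0.1018, 0.3806]
tool_rot: [-0.001, 0.804, 0.595, -0.001]
contact_force: [0.3, -0.0, 0.3]
gripper_width: 0.004
grasp_force: 0.0
```

Request:
carry_out:
  targets:
    - [0,0,0,-8.2,-1]
    - [0,0,0,-8.2,-1]
    - [0,0,4.5,0,-1]
    - [0,0,4.5,0,-1]
    - [0,0,4.5,0,-1]
    - [0,0,4.5,0,-1]
    - [0,0,4.5,0,-1]
    - [0,0,4.5,0,-1]
    - [0,0,3,0,-1]
    - [0,0,2,0,-1]
    - [0,0,0,0,-1]
    - [0,0,0,0,-1]

```text
t: 17.45
eef_pos: [0.6088, -0.1016, 0.0618]
tool_rot: [-0.001, 0.713, 0.701, -0.0]
contact_force: [0.7, 0.7, 1.2]
gripper_width: 0.001
grasp_force: 0.0
```

Request:
carry_out:
  targets:
    - [0.8,0,0,0,-1]
    - [0.8,0,0,0,-1]
    - [0.8,0,0,0,-1]
    - [0.8,0,0,0,-1]
    - [0.4,0,0,0,-1]
    - [0,0,0,0,-1]

```text
t: 18.05
eef_pos: [0.61, -0.0645, 0.0625]
tool_rot: [-0.0, 0.712, 0.702, 0.0]
contact_force: [0.5, 1.3, 0.6]
gripper_width: 0.001
grasp_force: 0.0
```

Request:
carry_out:
  targets:
    - [0.3,0,0,0,-1]
    - [0.3,0,0,0,-1]
    - [0.2,0,0,0,-1]

```text
t: 18.35
eef_pos: [0.6099, -0.0577, 0.0623]
tool_rot: [-0.0, 0.713, 0.701, -0.0]
contact_force: [0.8, -0.2, -0.1]
gripper_width: -0.005
grasp_force: 0.0
```

Request:
carry_out:
  targets:
    - [0.1,0,0,0,-1]
    - [0.1,0,0,0,-1]

```text
t: 18.55
eef_pos: [0.61, -0.0558, 0.0623]
tool_rot: [0.0, 0.713, 0.701, -0.0]
contact_force: [-0.5, 0.2, -0.0]
gripper_width: 0.001
grasp_force: 0.0
```

Request:
carry_out:
  targets:
    - [0.1,0,0,0,-1]
    - [0.1,0,0,0,-1]

```text
t: 18.75
eef_pos: [0.6099, -0.0553, 0.0623]
tool_rot: [0.001, 0.713, 0.701, -0.001]
contact_force: [0.5, -5.3, 0.5]
gripper_width: 0.002
grasp_force: 2.6
```

Request:
carry_out:
  targets:
    - [0.1,0,0,0,-1]
    - [0.1,0,0,0,-1]
    - [0,0,0,0,-1]

```text
t: 19.05
eef_pos: [0.61, -0.0553, 0.0623]
tool_rot: [0.001, 0.714, 0.701, -0.001]
contact_force: [0.1, -7.2, 0.1]
gripper_width: 0.003
grasp_force: 3.9
```

Request:
carry_out:
  targets:
    - [-1,0,0,0,-1]
    - [-3,0,0,0,-1]
    - [0,0,-5,0,-1]
    - [0,0,-5,0,-1]
    - [0,0,-5,0,-1]
    - [0,0,-5,0,-1]
    - [0,0,-5,0,-1]
    - [-3,-2,-2,0,-1]
    - [-3,-2,0,0,-1]
    - [-3,-2,0,0,-1]
    - [0,0,0,0,-1]
    - [0,0,0,0,-1]

```text
t: 20.25
eef_pos: [0.5476, -0.1813, 0.3324]
tool_rot: [-0.0, 0.713, 0.701, 0.0]
contact_force: [0.7, -0.7, -0.6]
gripper_width: 0.002
grasp_force: 0.0
```

```bash
python3 -c "
from m import *
show('g')
c=imaging.calibration('wrist');np.save('wg.npy',c,allow_pickle=True)
im=imaging.read_camera('wrist')[...,::-1];cv2.imwrite('pics/g_w.png',im)
b=caps(im[...,::-1]);P=np.array([onz(c,p,.091) for p in cv2.boxPoints(b)]);print(P.round(4))
u,v=np.int32(proj(c,[.62,0,.05]));print(u,v)
y0,x0=max(v-75,0),max(u-100,0);print(x0,y0)
cv2.imwrite('pics/g_crop.png',cv2.resize(im[y0:y0+150,x0:x0+200],(800,600),interpolation=2))"
```

```text
20.25 [ 0.5476 -0.1813  0.3324] toolx deg 88.99 F [ 0.67 -0.68 -0.58]
caps c [ 0.6098 -0.0021  0.091 ] yaw -1.7 ext [ 0.551 -0.042] [0.6685 0.0375]
[[ 0.5532  0.0158  0.091 ]
 [ 0.6653  0.0142  0.091 ]
 [ 0.6705 -0.0413  0.091 ]
 [ 0.5525 -0.0395  0.091 ]]
311 23
211 0
```

View pics/g_crop.png

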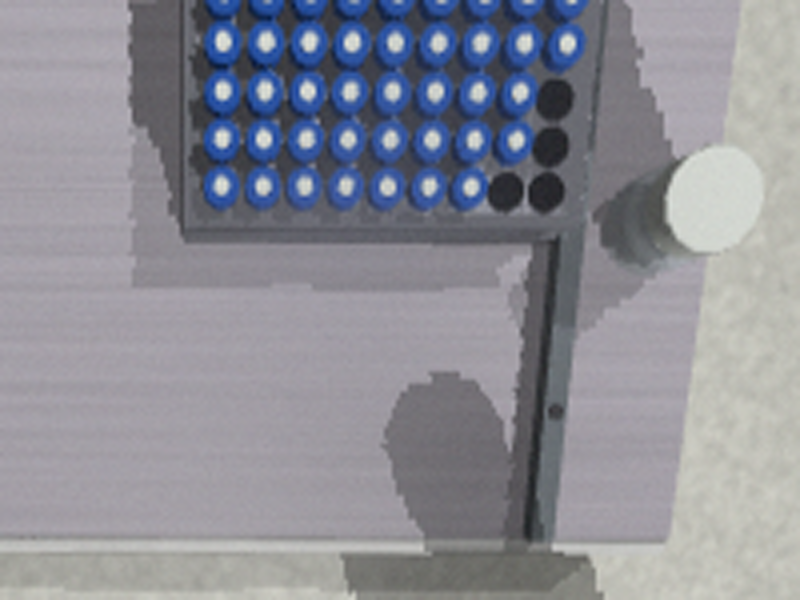

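The rack corner (563,235) meets the side fence face cleanly, the jar is undisturbed, and the rack stands upright. One last +x press will take up any residual slack from the +y press.

Request:
carry_out:
  targets:
    - [4.5,-1,0,0,-1]
    - [4.5,-1,0,0,-1]
    - [4.5,-1,0,0,-1]
    - [4.5,-1,0,0,-1]
    - [0,0,0,8,-1]
    - [0,0,0,8,-1]
    - [0,0,0,8,-1]
    - [0,0,0,8,-1]
    - [0,0,0,8,-1]
    - [0,0,0,8,-1]
    - [0,0,0,8,-1]
    - [0,0,0,8,-1]

```text
t: 21.6
eef_pos: [0.511, 0.0014, 0.3322]
tool_rot: [-0.0, 0.976, 0.216, -0.0]
contact_force: [-0.9, -0.1, -0.6]
gripper_width: 0.005
grasp_force: 0.0
```

Request:
carry_out:
  targets:
    - [0,0,0,8,-1]
    - [0,0,0,8,-1]
    - [0,0,0,8,-1]
    - [0,0,0,2,-1]
    - [0,0,4,0,-1]
    - [0,0,4,0,-1]
    - [0,0,4,0,-1]
    - [0,0,4,0,-1]
    - [0,0,0,0,-1]
    - [0,0,0,0,-1]

```text
t: 22.6
eef_pos: [0.5111, 0.0009, 0.1727]
tool_rot: [-0.0, 1.0, -0.007, -0.0]
contact_force: [0.6, 0.4, 0.4]
gripper_width: 0.003
grasp_force: 0.0
```

Request:
carry_out:
  targets:
    - [0,0,4,0,-1]
    - [0,0,4,0,-1]
    - [0,0,3,0,-1]
    - [0,0,0,0,-1]
    - [0.5,0,0,0,-1]
    - [0.5,0,0,0,-1]
    - [0.5,0,0,0,-1]
    - [0.5,0,0,0,-1]
    - [0.2,0,0,0,-1]
    - [0,0,0,0,-1]

```text
t: 23.6
eef_pos: [0.5334, -0.0006, 0.0626]
tool_rot: [-0.0, 1.0, -0.008, 0.0]
contact_force: [0.0, 0.5, -0.8]
gripper_width: -0.001
grasp_force: 0.0
```

Request:
carry_out:
  targets:
    - [0.1,0,0,0,-1]
    - [0.1,0,0,0,-1]

```text
t: 23.8
eef_pos: [0.5346, -0.0006, 0.0622]
tool_rot: [0.0, 1.0, -0.008, -0.0]
contact_force: [-0.5, -1.3, -0.2]
gripper_width: -0.001
grasp_force: 0.0
```

Request:
carry_out:
  targets:
    - [0.1,0,0,0,-1]
    - [0.1,0,0,0,-1]

```text
t: 24.0
eef_pos: [0.536, -0.0006, 0.0621]
tool_rot: [0.0, 1.0, -0.008, -0.001]
contact_force: [-3.4, -0.2, 1.8]
gripper_width: -0.001
grasp_force: 1.9
```

Request:
carry_out:
  targets:
    - [0.1,0,0,0,-1]
    - [0.1,0,0,0,-1]
    - [0,0,0,0,-1]

```text
t: 24.3
eef_pos: [0.536, -0.0008, 0.0615]
tool_rot: [0.0, 1.0, -0.008, -0.003]
contact_force: [-7.2, -0.0, 3.8]
gripper_width: -0.0
grasp_force: 3.7
```

Request:
carry_out:
  targets:
    - [-1,0,0,0,-1]
    - [-2,0,0,0,-1]
    - [0,0,-5,0,-1]
    - [0,0,-5,0,-1]
    - [0,0,-5,0,-1]
    - [0,4,-2,0,-1]
    - [0,5,0,0,-1]
    - [0,5,0,0,-1]
    - [0,5,0,0,-1]
    - [0,4,0,0,-1]
    - [0,0,0,0,-1]
    - [0,0,0,0,-1]

```text
t: 25.5
eef_pos: [0.5049, -0.2309, 0.2322]
tool_rot: [0.0, 1.0, -0.009, 0.0]
contact_force: [-0.8, 0.8, -0.7]
gripper_width: 0.001
grasp_force: 0.0
```

```bash
python3 -c "
from m import *
show('i')
t=cv2.imread('pics/i_top.png')[78:218,138:258]; cv2.imwrite('pics/i_crop.png',cv2.resize(t,(514,600),interpolation=2))"
```

```text
25.5 [ 0.5049 -0.2309  0.2322] toolx deg -1.05 F [-0.82  0.81 -0.72]
caps c [ 0.6097 -0.0013  0.091 ] yaw 1.46 ext [ 0.5525 -0.0406] [0.6669 0.0384]
```

View pics/i_crop.png

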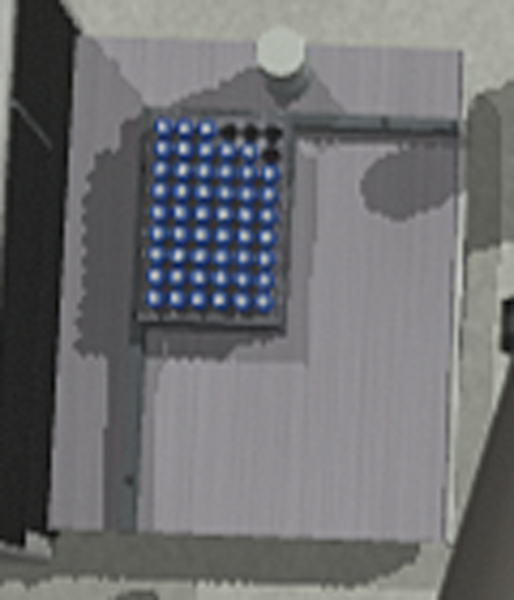

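The final crop shows the cap columns parallel to the back fence, no visible gap at either fence, and the jar in place. Both presses ended at hard stops that match a square fit.

```bash
python3 -c "
from station import bot
print(bot.hand_in())"
```

```text
the job is handed in; nothing more can be done
None
```

I slid the rack into the fence corner, pressed it flush against both fences without lifting or tipping it, and handed the job in at about 25.6 s; the hand-in returned no verdict.

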